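# Set each trophy on its matching plinth

## Task

Stand each of the four gold-coloured trophies upright on the black plinth that has the shape and size of its foot, so that an even black border shows all round: centred, and turned so that the square and the oblong feet line up with their plinths (any such way round will do). Set each one down rather than dropping it, knock none over, and leave the glass award and the jar where they stand.

Things in the scene. Friction and masses are not known exactly. Their poses are not given: they have to be found in the camera images.
- trophy_goblet: Gold-coloured metal trophy, 125 mm tall: an open goblet on a thin stem over a large round foot, 84 mm across and 12 mm thick. The bowl's straight upper wall, the place to grip, is 54 mm across from 87 to 125 mm above the underside; wall 4 mm. 0.26 to 0.46 kg. Origin: centre of the underside; z up.
- trophy_small: Small slim gold-coloured metal trophy, 118 mm tall: a closed cup with a domed lid and small finial over a small round foot, 48 mm across and 10 mm thick. The cup's straight wall, the place to grip, is 34 mm across from 66 to 98 mm above the underside. 0.15 to 0.26 kg. Origin: centre of the underside; z up.
- trophy_column: Gold-coloured metal trophy, 135 mm tall: a square column 30 x 30 mm from 12 to 112 mm above the underside (grip it high, by two parallel faces), topped by a 26 mm ball, on a square foot 60 x 60 mm, 12 mm thick. 0.3 to 0.52 kg. Origin: centre of the underside; z up. x and y run square to the sides of foot and column.
- trophy_oblong: Gold-coloured metal trophy, 134 mm tall: closed cup, domed lid, finial and two ear handles on an oblong foot 92 mm (x) by 44 mm (y), 12 mm thick. Ears reach 43 mm out along +x and -x, 71 to 111 mm above the underside. Cup wall straight, 38 mm across, 76 to 114 mm above the underside: grip it across y, between the ears. 0.26 to 0.46 kg. Origin: centre of the underside; z up.
- plinth_round_large: Large round plinth, 108 mm across. Matt black block, 24 mm high, fixed to the bench. Origin: centre of the underside; z up.
- plinth_round_small: Small round plinth, 72 mm across. Matt black block, 24 mm high, fixed to the bench. Origin: centre of the underside; z up.
- plinth_square: Square plinth, 84 x 84 mm, sides along x and y. Matt black block, 24 mm high, fixed to the bench. Origin: centre of the underside; z up.
- plinth_oblong: Oblong plinth, 116 mm along x by 68 mm along y. Matt black block, 24 mm high, fixed to the bench. Origin: centre of the underside; z up.
- glass_award: Loose, to be left alone: an upright clear green glass plaque (36 mm along x, 14 mm along y) on a marble foot 48 x 36 mm, 16 mm thick, 136 mm tall in all. Origin: centre of the underside; z up.
- jar: Loose, to be left alone: a closed jar with a white lid, 48 mm across, 60 mm tall. Origin: centre of the underside; z up.
There are look-alikes about, which are no part of the job. What is shaped like the trophy_small but blue is not meant.

How it is judged (in metres and radians):
At the end, for the whole second after the job is handed in: Each trophy stands upright (0.06 rad), at rest, on its own plinth's top (underside 20 to 28 mm above the plinth's), centred within 10 mm; column and oblong feet line up with their plinths within 0.2 rad (any quarter turn for the column, half turn for the oblong) (horizontal distance between trophy_goblet and plinth_round_large below 0.01 m and z of trophy_goblet in the frame of plinth_round_large between 0.02 and 0.028 m and angle between each of trophy_goblet, trophy_small, trophy_column, trophy_oblong's own z axis and vertical below 0.06 rad and linear speed of each of trophy_goblet, trophy_small, trophy_column, trophy_oblong below 0.01 m/s and angular speed of each of trophy_goblet, trophy_small, trophy_column, trophy_oblong below 0.1 rad/s and horizontal distance between trophy_small and plinth_round_small below 0.01 m and z of trophy_small in the frame of plinth_round_small between 0.02 and 0.028 m and horizontal distance between trophy_column and plinth_square below 0.01 m and z of trophy_column in the frame of plinth_square between 0.02 and 0.028 m and horizontal distance between trophy_oblong and plinth_oblong below 0.01 m and z of trophy_oblong in the frame of plinth_oblong between 0.02 and 0.028 m and (angle between the x axis of trophy_column and the x axis of plinth_square, either way round below 0.2 rad or angle between the x axis of trophy_column and the x axis of plinth_square, either way round above 1.3708 rad) and angle between the x axis of trophy_oblong and the x axis of plinth_oblong, either way round below 0.2 rad); the robot touches nothing.
It fails at once if a trophy is knocked over (tilted over 45 degrees) (angle between any of trophy_goblet, trophy_small, trophy_column, trophy_oblong's own z axis and vertical above 0.79 rad).
It fails at once if a trophy is dropped from more than about 25 mm, or thrown (moves over 0.7 m/s unheld) ((contact force between the fingers and trophy_goblet below 0.1 N and linear speed of trophy_goblet above 0.7 m/s) or (contact force between the fingers and trophy_small below 0.1 N and linear speed of trophy_small above 0.7 m/s) or (contact force between the fingers and trophy_column below 0.1 N and linear speed of trophy_column above 0.7 m/s) or (contact force between the fingers and trophy_oblong below 0.1 N and linear speed of trophy_oblong above 0.7 m/s)).
It fails at once if the glass award is pushed more than 25 mm or tilted over 25 degrees (distance of glass_award from where it was at the start of the episode above 0.025 m or angle between glass_award's own z axis and vertical above 0.44 rad).
It fails at once if the jar is pushed more than 25 mm or tilted over 25 degrees (distance of jar from where it was at the start of the episode above 0.025 m or angle between jar's own z axis and vertical above 0.44 rad).
It also fails if it takes over 128 s, if anything falls off the work surface, if the arm or the gripper's body presses on something with over 40 N, if the wrist force passes 120 N, or if a joint passes its speed limit or range.

## Robot

A 6-joint arm with a two-finger parallel gripper is mounted at the origin on the work surface. World frame = base frame: x ahead of the robot, y to its left, z up, the work surface at z = 0. Lengths are in mm, angles in rad, forces in N, time in s.
With the tool pointing down it reaches from about 375 to 750 mm from the base axis. Payload 9 kg.
Tool frame: the origin (TCP) lies at the very end of the fingers, on their centre line; the grasp point (between the pads) lies 19 mm behind it (arm.grip_depth is the distance from the TCP to the grasp point, in mm); z points along the fingers, y is the line along which they close (so a half turn about z gives the same grasp; the last joint's range is limited). The gripper opens to 85 mm and grips with 20 to 120 N. Pads are 22 mm wide; open, the fingers measure 114 mm over their backs; the gripper's body (76 mm by 85 mm) begins 54 mm behind the grasp point. The pads swing forward as they close: fully open they stand 13 mm farther back than shut.
Start: joints at [-1.354, 0.104, 0.097, 1.564, 0, 1.353], TCP at [252.751, -544.203, 199.431] pointing down, gripper open.
Joint ranges: [-2.99, 2.99], [-0.84, 1.86], [-1.1, 1.16], [-1.84, 2.11], [-1.51, 1.56], [-3.14, 3.14]. Speed limits (rad/s): [2.22, 2.22, 2.57, 3.14, 3.14, 3.14].

## Interface

Orientations are given as a unit quaternion [w, x, y, z].
In Python, from rig import arm, cams, ticket gives the robot as it stands.
- The arm moves only by the tool jog_arm, never from a script. Its argument "moves" is a list of rows, each a list of 4 numbers: the shift along the tool's x, y, z in cm, then the turn about the tool's z in degrees. A call has exactly 10 rows; each row is the pose to reach, as a shift and turn from the pose commanded when the call began, along the tool's axes at that moment; what a row does not reach only later rows make up. A row lasts 1/8 s, in which the tool goes at most 62.5 mm and 10.7 degrees, less where a joint would pass 70% of its speed; a pose out of reach is approached as far as the arm can. A call with a gripper value outside its range is refused whole. "gripper" is the finger opening in cm, from 0 to 8.54, set as the call begins (left out, the last holds). The fingers move at their own pace and stop on an object; "squeeze" is the grip in N (left out, the last holds). Time passes only in rows, so rows that repeat a pose let the fingers close, or fill a call up. It gives the time, the measured TCP pose, the force, the opening and the grip force at its end, in the units of the state.
- arm.get_obs(): the state, without advancing time (a new reading comes with each control period).
- cams.read_camera(name): name is "side" or "top" or "wrist"; returns (picture, depth): 480x640x3 uint8, red, green, blue; 480x640 float32, mm along the optical axis (not along the pixel's ray), 0 where there is no reading.
- cams.get_calibration(name): a dict with "fx", "fy", "cx", "cy" (pixels), "extrinsics" (4x4, takes a point from world to camera coordinates). Camera axes: x right, y down, z forward; pixel columns grow to the right and rows downward; lengths in mm; the calibration is good to about 2 mm. A picture is of the moment at which its call begins: read the wrist's pose just before it. get_calibration takes no time and is no camera call; for the wrist camera it gives the pose at the moment of the call.
- ticket.job_done(): hands the job in; it is judged then, once.
The state is a dict: "time_s": time; "joint_positions": joint angles; "joint_velocities": joint speeds; "joint_efforts": joint torques, N m; "ee_pos": TCP position; "orientation": TCP orientation; "contact_force": force on the tool from outside, world axes, zero at the start; "torque": the same for the moment, N m; "gripper_width": finger opening in mm; "grip_force": force on a finger pad.
Only numpy, scipy, OpenCV 4.12 (cv2) and the standard library are available. Lean on these libraries where they do the work, as an engineer would, in place of code of your own. Each camera call takes 0.05 s, during which the arm holds its last target. There are 200 camera calls.

## Working session

There is one attempt and no reset: what is moved stays moved. The work goes in short steps, Python scripts to look and compute and a tool call to move; the robot and the scene stay as the last step left them, time stands still between calls to the robot, and variables do not carry over. Pictures are saved under pics/ and viewed, at most 14 in all, crops included, and the job is handed in when it is done.

Besides the shell and the picture viewer there is one more tool, called after ">>>" in YAML: its name, and indented under it one key for each argument. jog_arm: Moves the arm, as the interface text tells. Its arguments: {"type":"object","properties":{"moves":{"type":"array","items":{"type":"array","items":{"type":"number"}}},"gripper":{"type":"number"},"squeeze":{"type":"number"}},"required":["moves"]}

```bash
mkdir -p pics && ls && python3 - <<'E'
from rig import arm,cams,ticket
import numpy as np,cv2
np.set_printoptions(suppress=True,precision=3)
print(arm.get_obs())
for n in ["top","side"]:
    c=cams.get_calibration(n); print(n,c)
    p,d=cams.read_camera(n)
    np.savez(f"{n}0.npz",p=p,d=d)
    cv2.imwrite(f"pics/{n}0.png",p[:,:,::-1])
print(arm.grip_depth)
E
```

```text
pics
{'time_s': 0.0, 'joint_positions': array([-1.354,  0.105,  0.096,  1.564,  0.   ,  1.353]), 'joint_velocities': array([ 0.001, -0.001,  0.001,  0.001, -0.   , -0.001]), 'joint_efforts': array([ -0.   , -55.693,  50.365,   0.017,  -0.   ,   0.   ]), 'ee_pos': array([ 252.683, -543.8  ,  198.637]), 'orientation': array([-0.001,  0.976,  0.216,  0.   ]), 'contact_force': array([-1.589, -0.101, -0.152]), 'torque': array([-0.04 ,  0.038, -0.021]), 'grip_force': 0.0, 'gripper_width': 85.38138021417474}
top {'fx': 578.1924518773308, 'fy': 578.1924518773308, 'cx': 323.8259077093492, 'cy': 244.29738733298237, 'extrinsics': array([[  -0.004,   -1.   ,    0.017,  -30.475],
       [  -0.995,    0.003,   -0.102,  513.479],
       [   0.101,   -0.018,   -0.995, 1277.986],
       [   0.   ,    0.   ,    0.   ,    1.   ]])}
side {'fx': 451.21339197778786, 'fy': 451.21339197778786, 'cx': 323.2311878452302, 'cy': 243.1696092010567, 'extrinsics': array([[  -0.994,   -0.114,    0.006,  503.084],
       [  -0.076,    0.617,   -0.783,   69.419],
       [   0.085,   -0.778,   -0.622, 1090.511],
       [   0.   ,    0.   ,    0.   ,    1.   ]])}
18.700000000000003
```

View pics/top0.png

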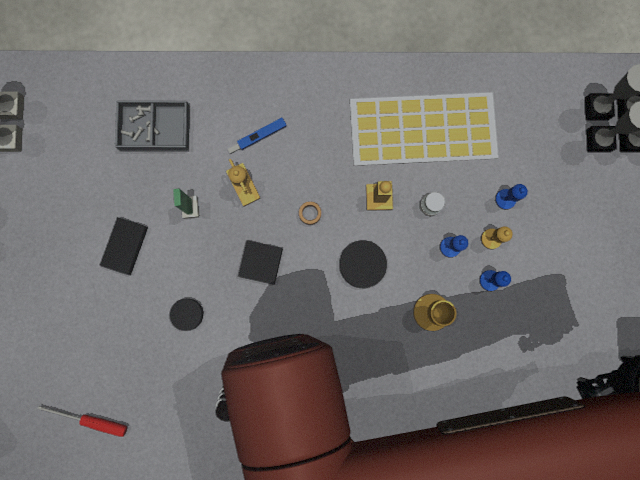

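View pics/side0.png

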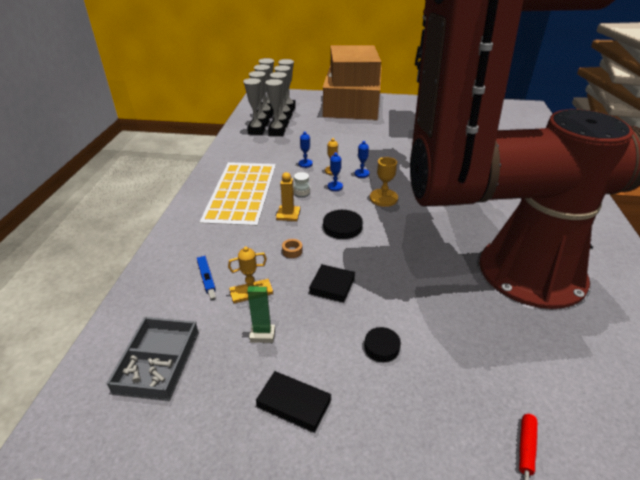

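```bash
cat > h.py <<'E'
import numpy as np,cv2
np.set_printoptions(suppress=True,precision=1)
def rays(c,uv):
    E=np.array(c["extrinsics"]);R,t=E[:3,:3],E[:3,3]
    q=np.c_[(uv[:,0]-c["cx"])/c["fx"],(uv[:,1]-c["cy"])/c["fy"],np.ones(len(uv))]
    return -R.T@t,q@R
def onplane(c,uv,z):
    o,d=rays(c,uv);return o+d*((z-o[2])/d[:,2])[:,None]
def cloud(c,d,m):
    v,u=np.nonzero(m&(d>0));o,r=rays(c,np.c_[u,v].astype(float));return o+r*d[v,u][:,None]
def hsv(p): return cv2.cvtColor(p,cv2.COLOR_RGB2HSV)
def gold(p):
    h=hsv(p);return (h[...,0]>12)&(h[...,0]<30)&(h[...,1]>140)&(h[...,2]>50)
def blobs(m,amin=60):
    n,l,s,ce=cv2.connectedComponentsWithStats(m.astype(np.uint8))
    return [(l==i,s[i],ce[i]) for i in range(1,n) if s[i,4]>=amin]
E
python3 - <<'E'
from h import *
from rig import cams
C={n:cams.get_calibration(n) for n in("top","side")}
D={n:np.load(n+"0.npz") for n in C}
p,d=D["top"]["p"],D["top"]["d"]
b=(p.max(2)<45)
for m,s,ce in blobs(b,500):
    if s[4]>4000 or s[1]>330: continue
    cn=max(cv2.findContours(m.astype(np.uint8),0,1)[0],key=cv2.contourArea)[:,0].astype(float)
    P=onplane(C["top"],cn,24)[:,:2].astype(np.float32)
    print("black",ce,s[4],cv2.minAreaRect(P),cv2.minEnclosingCircle(P), "meas z",np.median(cloud(C["top"],d,m)[:,2]))
G={n:cloud(C[n],D[n]["d"],gold(D[n]["p"])) for n in C}
Bl={n:cloud(C[n],D[n]["d"],(lambda h:(h[...,0]>105)&(h[...,0]<130)&(h[...,1]>150))(hsv(D[n]["p"]))) for n in C}
for m,s,ce in blobs(gold(p),100):
    Q=cloud(C["top"],d,m)
    if Q[:,2].max()<60: continue
    c0=np.median(Q[Q[:,2]<25],0)[:2]
    print("gold",ce,c0,Q[:,2].max())
    for lo,hi in((5,20),(70,95),(95,112)):
        for n in C:
            q=G[n];q=q[(np.hypot(*(q[:,:2]-c0).T)<75)&(q[:,2]>lo)&(q[:,2]<hi)][:,:2].astype(np.float32)
            if len(q)>8: print("  ",lo,n,len(q),cv2.minAreaRect(q),cv2.minEnclosingCircle(q))
        q=np.vstack([G[n][(np.hypot(*(G[n][:,:2]-c0).T)<75)&(G[n][:,2]>lo)&(G[n][:,2]<hi)][:,:2] for n in C]).astype(np.float32)
        print("  both",cv2.minAreaRect(q),cv2.minEnclosingCircle(q))
h=hsv(p)
for m,s,ce in blobs((h[...,0]>105)&(h[...,0]<130)&(h[...,1]>150),60):
    Q=cloud(C["top"],d,m);q=Q[Q[:,2]<20][:,:2].astype(np.float32)
    print("blue",ce,cv2.minEnclosingCircle(q))
for n,u in(("jar",(433,203)),("glass",(191,207)),("ring",(302,212)),("glass top",(179,194)),("tray",(155,104)),("screw",(223,405))):
    m=np.zeros((480,640),bool);m[u[1]-2:u[1]+3,u[0]-2:u[0]+3]=1
    print(n,np.median(cloud(C["top"],d,m),0))
E
```

```text
black [611.7 119.2] 1946 ((821.81640625, -708.0064697265625), (130.17115783691406, 185.29039001464844), 89.9062728881836) ((816.5442504882812, -704.97216796875), 105.69942474365234) meas z 30.05837684783387
gold [496.  235.8] [ 528.8 -408. ] 121.1760663473226
   5 top 140 ((528.0833740234375, -411.2204284667969), (40.57781219482422, 34.188323974609375), 13.392049789428711) ((528.5064697265625, -416.18121337890625), 22.488832473754883)
   5 side 31 ((540.4517822265625, -415.32611083984375), (16.855384826660156, 35.618988037109375), 16.66069221496582) ((535.9256591796875, -416.51727294921875), 18.047021865844727)
  both ((528.77880859375, -414.4534912109375), (38.750877380371094, 42.25226974487305), 89.60153198242188) ((528.5001831054688, -416.1976318359375), 22.48958396911621)
   70 top 25 ((524.4235229492188, -406.0274963378906), (28.71718406677246, 10.32895565032959), 15.90158748626709) ((525.8384399414062, -410.9943542480469), 14.35869312286377)
   70 side 49 ((526.4674682617188, -408.4918212890625), (25.292253494262695, 15.04262638092041), 3.022059440612793) ((526.5692749023438, -
[... 2137 characters left out ...]
828125, -278.9494323730469), 30.23460578918457)
  both ((357.1940612792969, -277.00189208984375), (57.25008773803711, 50.339717864990234), 67.73709869384766) ((357.8394470214844, -278.79473876953125), 30.348501205444336)
blue [262.4 132.5] ((771.47607421875, 108.10628509521484), 59.781005859375)
blue [510.4 196. ] ((620.1895141601562, -454.06719970703125), 24.590543746948242)
blue [453.3 245.3] ((509.3214416503906, -321.04144287109375), 23.086318969726562)
blue [494.1 279.5] ((432.1635437011719, -410.2850036621094), 23.594402313232422)
jar [ 601.3 -274.6   60.6]
glass [598.4 267.6  28.2]
ring [589.4  17.4   6.4]
glass top [608.4 269.8 133.4]
tray [839.8 356.1  26. ]
screw [255.  104.8 577.6]
```

```bash
cat > m2.py <<'E'
from h import *
from rig import cams
C={n:cams.get_calibration(n) for n in("top","side")}
D={n:np.load(n+"0.npz") for n in C}
p,d=D["top"]["p"],D["top"]["d"];h=hsv(p)
for u in((124,246),(186,314),(261,262),(363,264),(380,203),(385,187),(240,175),(248,196)): print(u,p[u[1],u[0]],h[u[1],u[0]])
Z=np.zeros((480,640))
m=(d>0);v,u=np.nonzero(m);Z[v,u]=cloud(C["top"],d,m)[:,2]
for n,(x,y) in dict(obl=(124,246),sm=(186,314),sq=(261,262),lg=(363,264)).items():
    w=np.zeros_like(m);w[y-45:y+45,x-45:x+45]=1
    b=(p.max(2)<58)&w&(Z>14)&(Z<40)
    l=cv2.connectedComponents(b.astype(np.uint8))[1];b=l==l[y,x]
    cn=max(cv2.findContours(b.astype(np.uint8),0,1)[0],key=cv2.contourArea)[:,0].astype(float)
    P=onplane(C["top"],cn,24)[:,:2].astype(np.float32)
    print(n,b.sum(),cv2.minAreaRect(P),cv2.minEnclosingCircle(P),P.mean(0),np.median(Z[b]))
G={n:cloud(C[n],D[n]["d"],(lambda h:(h[...,0]>10)&(h[...,0]<32)&(h[...,1]>110))(hsv(D[n]["p"]))) for n in C}
for n0,(x,y) in dict(col=(380,203),obl=(248,196)).items():
    m=np.zeros_like(d,bool);m[y-1:y+2,x-1:x+2]=1
    c0=np.median(cloud(C["top"],d,m),0)[:2];print(n0,c0)
    for lo,hi in((5,20),(80,108),(108,140)):
        A=[]
        for n in ("top","side"):
            q=G[n];q=q[(np.hypot(*(q[:,:2]-c0).T)<75)&(q[:,2]>lo)&(q[:,2]<hi)][:,:2].astype(np.float32);A.append(q)
            if len(q)>8: print("  ",lo,n,len(q),cv2.minAreaRect(q))
        print("  both",cv2.minAreaRect(np.vstack(A)))
E
python3 m2.py
```

```text
(124, 246) [42 44 45] [100  17  45]
(186, 314) [48 47 51] [128  20  51]
(261, 262) [50 54 54] [90 19 54]
(363, 264) [52 52 51] [30  5 52]
(380, 203) [164 136  71] [ 21 145 164]
(385, 187) [168 160  87] [ 27 123 168]
(240, 175) [162 133  71] [ 20 143 162]
(248, 196) [169 156  85] [ 25 127 169]
obl 1543 ((512.0819702148438, 418.15185546875), (70.38780975341797, 113.70240020751953), 71.3801040649414) ((511.7957763671875, 418.43463134765625), 65.02031707763672) [512.4 418.6] 24.658090602408038
sm 790 ((358.7046813964844, 275.9461364746094), (68.96847534179688, 66.24951934814453), 89.75714874267578) ((358.2799072265625, 275.2774963378906), 35.47707748413086) [358.6 275.7] 24.458883899279044
sq 1333 ((473.966064453125, 111.2855453491211), (82.35029602050781, 83.63151550292969), 77.2621841430664) ((473.2452392578125, 111.12747955322266), 56.805599212646484) [474.2 110.8] 24.398667721736047
lg 1729 ((468.9434814453125, -120.51622009277344), (103.98725128173828, 103.92362976074219), 89.7774429321289) ((469.1092224121094, -119.58422088623047), 53.64060592651367) [ 469.4 -119.1] 24.274770624890
[... 1368 characters left out ...]
859375), 26.9150390625)
   80 top 40 ((652.1441040039062, 151.2464599609375), (74.86070251464844, 30.79447364807129), 7.468099594116211)
   80 side 207 ((651.085205078125, 160.15042114257812), (80.41546630859375, 22.746381759643555), 26.859952926635742)
  both ((652.4279174804688, 155.20834350585938), (78.07624816894531, 33.95277404785156), 44.01536560058594)
   108 top 270 ((653.829833984375, 153.58680725097656), (66.68315124511719, 36.83259963989258), 52.75292205810547)
   108 side 253 ((653.9517822265625, 154.99853515625), (66.1919174194336, 34.973236083984375), 1.4709982872009277)
  both ((654.6585083007812, 154.34442138671875), (36.531864166259766, 67.77086639404297), 89.51206970214844)
```

```bash
cat > go.py <<'E'
import sys;from h import *
from rig import arm
# usage: go.py x y z psi_deg  -> full shift in cm (tool axes) and turn in deg
def yaw(o): w,x,y,z=o["orientation"];return np.degrees(np.arctan2(2*(x*y+w*z),1-2*(y*y+z*z)))
if __name__=="__main__":
    o=arm.get_obs();x,y,z,s=map(float,sys.argv[1:]);p=np.radians(yaw(o))
    d=np.array([x,y,z])-o["ee_pos"]
    t=-((s-np.degrees(p)+180)%360-180)
    print("t",round(o["time_s"],1),"pos",o["ee_pos"],"yaw",round(np.degrees(p),1),"q",np.round(o["joint_positions"],2))
    print("shift cm",np.round([(d@[np.cos(p),np.sin(p),0])/10,(d@[np.sin(p),-np.cos(p),0])/10,-d[2]/10],2),"turn",round(t,1))
E
python3 go.py 528 -416 220 115
```

```text
t 0.1 pos [ 252.7 -543.8  198.7] yaw 24.9 q [-1.4  0.1  0.1  1.6  0.   1.4]
shift cm [30.4  0.  -2.1] turn -90.1
```

>>> jog_arm:
  moves:
    - [3,0,-1,-10]
    - [7,0,-2,-20]
    - [11,0,-2.1,-30]
    - [15,0,-2.1,-40]
    - [19,0,-2.1,-50]
    - [23,0,-2.1,-60]
    - [27,0,-2.1,-70]
    - [30.4,0,-2.1,-80]
    - [30.4,0,-2.1,-90]
    - [30.4,0,-2.1,-90]
  gripper: 5.2
  squeeze: 60

```text
time_s: 1.35
ee_pos: [528.6, -415.8, 219.8]
orientation: [-0.0, 0.538, 0.843, 0.0]
contact_force: [-0.3, -0.1, -0.7]
gripper_width: 52.2
grip_force: 0.0
```

```bash
python3 go.py 528 -416 67 115; python3 - <<'E'
from h import *
from rig import cams
p,d=cams.read_camera("wrist");cv2.imwrite("pics/w1.png",p[:,:,::-1])
c=cams.get_calibration("wrist")
for z in (10,100):
    P=np.array([528,-416,z,1.]);q=c["extrinsics"]@P;print(z,c["fx"]*q[0]/q[2]+c["cx"],c["fy"]*q[1]/q[2]+c["cy"])
E
```

```text
t 1.4 pos [ 528.6 -415.8  219.8] yaw 114.9 q [-0.9  0.3  0.4  1.6 -0.   0.3]
shift cm [ 0.  -0.1 15.3] turn -0.1
10 321.048261123485 197.75846310963388
100 320.7611307300725 217.15283672476582
```

View pics/w1.png

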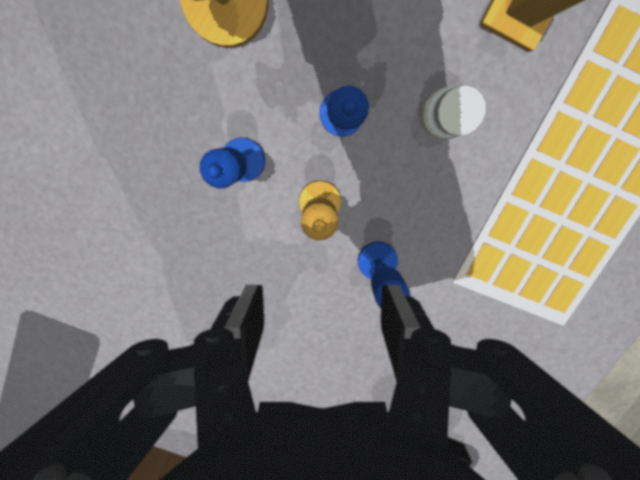

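>>> jog_arm:
  moves:
    - [0,-0.1,2,0]
    - [0,-0.1,4,0]
    - [0,-0.1,6,0]
    - [0,-0.1,8,0]
    - [0,-0.1,10,0]
    - [0,-0.1,12,0]
    - [0,-0.1,13.5,0]
    - [0,-0.1,14.5,0]
    - [0,-0.1,15.4,0]
    - [0,-0.1,15.4,0]

```text
time_s: 2.65
ee_pos: [527.4, -416.4, 65.9]
orientation: [-0.0, 0.538, 0.843, 0.0]
contact_force: [0.0, -0.6, -0.1]
gripper_width: 52.1
grip_force: 0.0
```

>>> jog_arm:
  moves:
    - [0,0,0,0]
    - [0,0,0,0]
    - [0,0,0,0]
    - [0,0,0,0]
    - [0,0,0,0]
    - [0,0,0,0]
    - [0,0,0,0]
    - [0,0,-0.2,0]
    - [0,0,-0.6,0]
    - [0,0,-1,0]
  gripper: 2.5

```text
time_s: 3.9
ee_pos: [527.6, -416.7, 76.9]
orientation: [0.0, 0.538, 0.843, -0.0]
contact_force: [0.1, -0.1, -0.6]
gripper_width: 25.0
grip_force: 0.0
```

```bash
python3 - <<'E'
from h import *
from rig import cams
p,d=cams.read_camera("wrist")
s,_=cams.read_camera("side")
cv2.imwrite("pics/w2.png",np.hstack([cv2.resize(p[:,:,::-1],(400,300)),cv2.resize(s[100:280,260:500,::-1],(400,300))]))
E
```

```text
(no output)
```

View pics/w2.png

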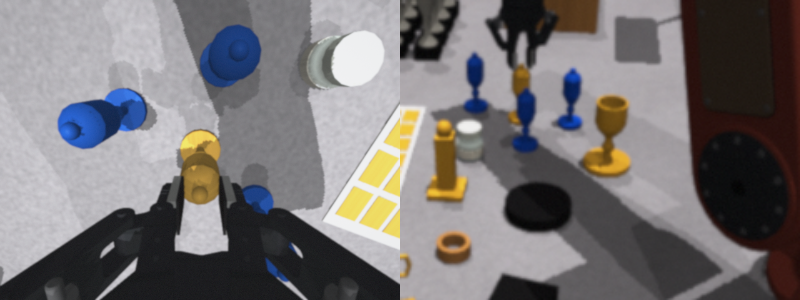

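```bash
python3 - <<'E'
from h import *
from rig import cams,arm
print(arm.get_obs()["ee_pos"])
C=cams.get_calibration("wrist");p,d=cams.read_camera("wrist")
print("cam at",(-C["extrinsics"][:3,:3].T@C["extrinsics"][:3,3]),C["fx"],C["cy"])
for nm,m in(("gold",gold(p)),("black",(p.max(2)<45))):
  for b,s,ce in blobs(m,400):
    Q=cloud(C,d,b)
    print(nm,ce,s[4],np.percentile(Q,[2,50,98],axis=0))
    if nm=="gold":
      for lo,hi in((0,20),(70,98),(98,125)):
        q=Q[(Q[:,2]>lo)&(Q[:,2]<hi)][:,:2].astype(np.float32)
        if len(q)>8:print(lo,len(q),cv2.minEnclosingCircle(q))
for n in("top","side"):
  C=cams.get_calibration(n);p,d=cams.read_camera(n)
  Q=cloud(C,d,gold(p));Q=Q[np.hypot(*(Q[:,:2]-[528,-416]).T)<50]
  for lo,hi in((0,20),(70,98),(98,125)):
    q=Q[(Q[:,2]>lo)&(Q[:,2]<hi)][:,:2].astype(np.float32)
    if len(q)>8:print(n,lo,len(q),cv2.minEnclosingCircle(q))
E
```

```text
[ 527.9 -416.9   77.3]
cam at [ 497.6 -350.   251.5] 347.65745112247805 234.71328403488565
gold [631.1 216.9] 610 [[ 723.  -320.3    1. ]
 [ 729.7 -311.5    2.4]
 [ 743.1 -295.1    3.7]]
0 609 ((734.0846557617188, -306.16259765625), 18.000295639038086)
gold [320.5 265.2] 6049 [[ 510.2 -431.2    8.6]
 [ 525.5 -412.9   95.9]
 [ 546.2 -400.2  116.9]]
0 1951 ((528.5221557617188, -419.5176086425781), 23.119239807128906)
70 1012 ((525.6596069335938, -413.0908508300781), 14.439170837402344)
98 2890 ((527.755615234375, -416.9417724609375), 16.2532901763916)
gold [604.3 268.7] 1746 [[ 725.8 -372.1    1. ]
 [ 739.  -351.7    2.4]
 [ 752.3 -332.8    3.7]]
0 1735 ((739.10205078125, -352.523681640625), 24.16136360168457)
gold [630.6 293.3] 625 [[ 762.3 -371.     1. ]
 [ 770.1 -361.4    2.4]
 [ 784.6 -342.9    3.8]]
0 625 ((775.3746948242188, -354.93511962890625), 20.513669967651367)
gold [565.6 324.8] 1472 [[ 728.6 -425.1    1.1]
 [ 741.5 -404.8    2.3]
 [ 755.1 -385.7    3.7]]
0 1462 ((741.1298828125, -405.525146484375), 24.294811248779297)
gold [603.6 339.6] 1414 [[ 765.5 -423.1    1.1]
 [ 778.5 -403.     2.3]
 [ 791.9 -384.     3.6]]
0 1406 ((779.1399536132812, -403.5794982910156), 24.542980194091797)
gold [630.3 360.2] 630 [[ 802.1 -421.9    1.1]
 [ 810.5 -411.2    2.3]
 [ 826.6 -390.6    3.6]]
0 627 ((816.1175537109375, -403.8606872558594), 22.75724220275879)
black [321.9 416.5] 58383 [[ 471.9 -441.7  139.1]
 [ 524.3 -406.4  187.6]
 [ 575.2 -382.3  207.6]]
top 0 124 ((531.302734375, -413.4365539550781), 21.61500358581543)
top 70 23 ((532.3291015625, -404.97943115234375), 9.40590763092041)
top 98 42 ((531.8935546875, -412.806640625), 12.192628860473633)
side 0 31 ((535.3221435546875, -415.61566162109375), 20.4251708984375)
side 70 63 ((527.2868041992188, -411.9925231933594), 14.202339172363281)
side 98 49 ((526.83154296875, -415.08740234375), 14.227219581604004)
```

```bash
python3 - <<'E'
from h import *
from rig import cams,arm
o=arm.get_obs();print(o["ee_pos"],o["gripper_width"],o["grip_force"])
C=cams.get_calibration("wrist");p,d=cams.read_camera("wrist")
b=max(blobs(p.max(2)<60,400),key=lambda t:t[1][4])[0]
Q=cloud(C,d,b)
R=np.array([[np.cos(np.radians(115)),np.sin(np.radians(115)),0],[np.sin(np.radians(115)),-np.cos(np.radians(115)),0],[0,0,-1]])
T=(Q-o["ee_pos"])@R.T
for lo in range(-140,40,15):
    q=T[(T[:,2]>lo)&(T[:,2]<lo+15)]
    if len(q)>3:
        for s in(-1,1):
            k=q[q[:,1]*s>0]
            if len(k): print(lo,s,len(k),"x",np.percentile(k[:,0],[2,98]),"y",np.percentile(k[:,1],[2,98]))
# image of crop
cv2.imwrite("pics/w3.png",cv2.resize(p[180:400,210:430,::-1],(600,600)))
E
```

```text
[ 527.6 -416.6   76.4] 24.78267098436848 0.0
-140 -1 2858 x [11.1 19.9] y [-57.2  -7. ]
-140 1 2829 x [10.9 19.9] y [ 8.3 58. ]
-125 -1 12616 x [-0.1 18. ] y [-59.6  -0.9]
-125 1 13314 x [ 0.1 17.8] y [ 0.8 60.8]
-110 -1 7995 x [-11.   16.9] y [-53.6  -4. ]
-110 1 8001 x [-11.   16.8] y [ 4.4 55.1]
-95 -1 5417 x [-10.8  12.7] y [-46.3 -13.9]
-95 1 5680 x [-10.9  12.5] y [15.4 47.8]
-80 -1 1188 x [-8.1 13.1] y [-35.3 -11.8]
-80 1 1238 x [-7.1 13. ] y [13.1 38.1]
-65 -1 472 x [-7.8 10.8] y [-24.3 -11.8]
-65 1 478 x [-5.2 10.8] y [13.1 26.1]
-50 -1 301 x [-7.  10.7] y [-24.1 -11.8]
-50 1 281 x [-3.9 10.6] y [13.  26.3]
```

View pics/w3.png

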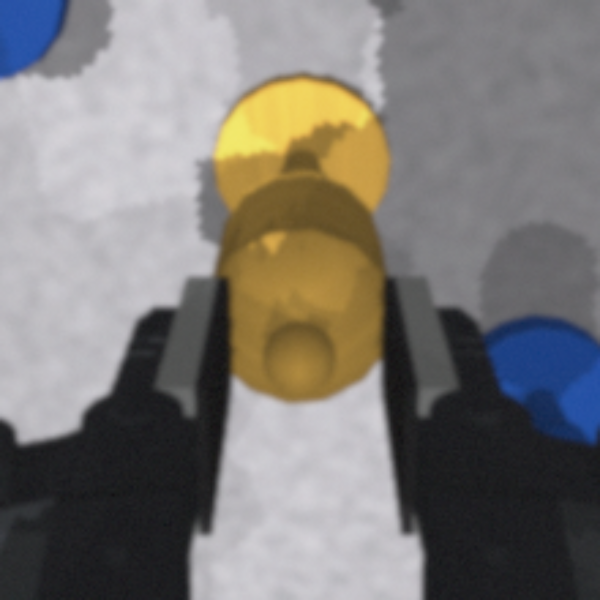

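```bash
python3 - <<'E'
from h import *
from rig import cams,arm
o=arm.get_obs()
C=cams.get_calibration("wrist");p,d=cams.read_camera("wrist")
v,u=np.nonzero(d>0);Q=cloud(C,d,np.ones(d.shape,bool))
a=np.radians(115);R=np.array([[np.cos(a),np.sin(a),0],[np.sin(a),-np.cos(a),0],[0,0,-1]])
T=(Q-o["ee_pos"])@R.T
S=(p[v,u].max(1)-p[v,u].min(1)<30)&(abs(T[:,0])<16)&(abs(T[:,1])<30)&(T[:,2]<60)
for lo in range(-60,60,6):
    q=T[S&(T[:,2]>=lo)&(T[:,2]<lo+6)]
    if len(q): print(lo,len(q),"x",np.percentile(q[:,0],[2,98]),"y",np.percentile(q[:,1],[2,98]))
for n in("top","side"):
  C=cams.get_calibration(n);p,d=cams.read_camera(n);v,u=np.nonzero(d>0)
  Q=cloud(C,d,np.ones(d.shape,bool));T=(Q-o["ee_pos"])@R.T
  S=(p[v,u].max(1)<80)&(abs(T[:,0])<25)&(abs(T[:,1])<40)&(T[:,2]<40)
  h=np.histogram(T[S,2],np.arange(-150,40,10));print(n,h[0])
E
```

```text
-60 683 x [-9.6 10.9] y [-24.8  25.7]
-54 592 x [-9.3 10.8] y [-24.6  25.9]
-48 528 x [-9.2 10.8] y [-24.7  26. ]
-42 369 x [-9.8 10.8] y [-23.4  24.8]
-36 51 x [-11.1  10.4] y [-17.8  18.7]
-24 2 x [-15.3   2.7] y [-15.6 -11.5]
-18 6 x [1.8 3.2] y [-16.3 -15.4]
-12 8 x [2.2 3.1] y [-16.3 -15.4]
-6 5 x [-2.3  3.2] y [-16.2  16.1]
0 5 x [-2.6  2.7] y [-16.4  13.7]
6 4 x [1.7 3.3] y [-16.5 -15.5]
top [13  7  5  9 15 19 45 15  7  8 10  4  3 10 11  2  0  0]
side [100  85  68  50  46  50  63  28  33  23  23   3   0   0   1   3   2   1]
```

>>> jog_arm:
  moves:
    - [0,0,0,0]
    - [0,0,0,0]
    - [0,0,0,0]
    - [0,0,0,0]
    - [0,0,1,0]
    - [0,0,2,0]
    - [0,0,3,0]
    - [0,0,4,0]
    - [0,0,4.7,0]
    - [0,0,4.7,0]
  gripper: 5.2

```text
time_s: 5.6
ee_pos: [527.2, -416.2, 28.6]
orientation: [-0.001, 0.538, 0.843, 0.0]
contact_force: [0.7, -0.0, -0.5]
gripper_width: 52.0
grip_force: 0.0
```

>>> jog_arm:
  moves:
    - [0,0,0,0]
    - [0,0,0,0]
    - [0,0,0,0]
    - [0,0,0,0]
    - [0,0,0,0]
    - [0,0,0,0]
    - [0,0,0,0]
    - [0,0,-0.2,0]
    - [0,0,-0.6,0]
    - [0,0,-1,0]
  gripper: 2.5

```text
time_s: 6.85
ee_pos: [527.4, -416.3, 39.2]
orientation: [-0.0, 0.538, 0.843, 0.0]
contact_force: [0.1, -1.1, -2.0]
gripper_width: 32.8
grip_force: 59.5
```

```bash
cat > tool.py <<'E'
# gold cloud in the gripper's neighbourhood, in tool-yaw axes relative to reported TCP
from h import *
from rig import cams,arm
from go import yaw
o=arm.get_obs();C=cams.get_calibration("wrist");p,d=cams.read_camera("wrist")
a=np.radians(yaw(o));R=np.array([[np.cos(a),np.sin(a),0],[np.sin(a),-np.cos(a),0],[0,0,-1]])
Q=cloud(C,d,gold(p));T=(Q-o["ee_pos"])@R.T
T=T[(np.hypot(T[:,0],T[:,1])<65)&(T[:,2]<120)]
print("grip",o["gripper_width"],o["grip_force"],"yaw",np.degrees(a),o["ee_pos"],"F",o["contact_force"])
for lo in range(-90,120,15):
    q=T[(T[:,2]>=lo)&(T[:,2]<lo+15)]
    if len(q)>20: print(lo,len(q),"x",np.percentile(q[:,0],[1,99]),"y",np.percentile(q[:,1],[1,99]))
E
python3 tool.py
```

```text
grip 32.800455546460526 59.52573001384735 yaw 114.91753253819192 [ 527.4 -416.3   39.2] F [ 0.1 -1.1 -2. ]
-90 3271 x [-11.6   7.5] y [-10.4  11.9]
-75 3616 x [-10.1  12.7] y [-14.7  16.6]
-60 1302 x [ 1.2 12.9] y [-14.4  16.2]
-45 603 x [ 1.8 12.9] y [-14.   15.9]
-15 205 x [-1.3  4.1] y [-7.2  7.2]
0 86 x [-2.6  1.3] y [-5.   4.3]
15 3152 x [-16.3  19.2] y [-21.8  21.7]
```

```bash
python3 go.py 357.7 277.5 200 115
```

```text
t 6.9 pos [ 527.7 -416.6   40.1] yaw 114.9 q [-0.9  0.3  0.1  1.3  0.   0.3]
shift cm [ 70.1  13.8 -16. ] turn -0.1
```

>>> jog_arm:
  moves:
    - [0,0,-2,0]
    - [0,0,-5,0]
    - [0,0,-8,0]
    - [0,0,-11,0]
    - [0,0,-14,0]
    - [2,0.4,-16,0]
    - [6,1.2,-16,0]
    - [10.5,2,-16,0]
    - [15,3,-16,0]
    - [20,4,-16,0]

```text
time_s: 8.15
ee_pos: [479.3, -217.2, 200.9]
orientation: [0.001, 0.538, 0.843, -0.0]
contact_force: [-0.1, 0.5, 0.4]
gripper_width: 33.2
grip_force: 59.7
```

>>> jog_arm:
  moves:
    - [5,1,0,0]
    - [10,2,0,0]
    - [15,3,0,0]
    - [20,4,0,0]
    - [25,5,0,0]
    - [30,6,0,0]
    - [35,7,0,0]
    - [39,7.7,0,0]
    - [42,8.3,0,0]
    - [44,8.7,0,0]

```text
time_s: 9.4
ee_pos: [372.8, 218.8, 201.0]
orientation: [0.001, 0.537, 0.843, 0.001]
contact_force: [0.1, -0.8, -1.9]
gripper_width: 32.8
grip_force: 59.8
```

```bash
python3 go.py 357.7 277.5 70 115 && python3 tool.py
```

```text
t 9.4 pos [372.8 218.8 201. ] yaw 115.0 q [ 0.2 -0.4 -0.4  1.6  0.   1.4]
shift cm [ 6.   1.1 13.1] turn -0.0
grip 32.84086696426039 59.80820596218109 yaw 114.9919507588341 [372.8 218.8 201. ] F [ 0.1 -0.8 -1.9]
-90 3345 x [-11.4   9.2] y [-10.8  12.9]
-75 3577 x [-9.5 12.8] y [-14.9  16.5]
-60 1307 x [ 1.4 13. ] y [-14.5  16.2]
-45 606 x [ 2.3 12.9] y [-14.4  15.7]
-15 209 x [-1.6  3.9] y [-7.2  7.1]
0 87 x [-2.1  1.3] y [-4.9  4.3]
15 3228 x [-16.6  19. ] y [-21.6  21.9]
```

>>> jog_arm:
  moves:
    - [2,0.4,0,0]
    - [4,0.8,0,0]
    - [6,1.1,0,0]
    - [6,1.1,2,0]
    - [6,1.1,4,0]
    - [6,1.1,6,0]
    - [6,1.1,8,0]
    - [6,1.1,10,0]
    - [6,1.1,11,0]
    - [6,1.1,11,0]

```text
time_s: 10.7
ee_pos: [357.4, 276.2, 88.6]
orientation: [-0.0, 0.538, 0.843, -0.001]
contact_force: [0.4, 0.5, -1.6]
gripper_width: 32.8
grip_force: 59.9
```

```bash
python3 tool.py; python3 - <<'E'
from h import *
from rig import cams
I=[]
for n in("wrist","side","top"):
    p,d=cams.read_camera(n);np.savez(n+"1.npz",p=p,d=d);I.append(p[:,:,::-1])
cv2.imwrite("pics/a1.png",np.hstack([cv2.resize(I[0],(400,300)),cv2.resize(I[1][250:430,260:500],(400,300))]))
E
python3 go.py 357.7 277.5 53 115
```

```text
grip 32.83930513409061 59.908148646354675 yaw 114.90886508398191 [357.4 276.2  88.6] F [ 0.4  0.5 -1.6]
-90 3345 x [-11.7   7.6] y [-10.4  11.9]
-75 3602 x [-11.7  12.7] y [-14.6  16.7]
-60 1303 x [ 2.1 13. ] y [-14.4  16. ]
-45 602 x [ 2. 13.] y [-14.3  16. ]
-15 212 x [-1.2  3.8] y [-7.1  7.1]
0 86 x [-2.5  1.2] y [-5.   4.3]
15 3384 x [-16.4  19.4] y [-21.9  21.8]
t 10.9 pos [358.4 276.6  90.2] yaw 114.9 q [ 0.4 -0.3 -0.5  1.4 -0.   1.5]
shift cm [ 0.1 -0.   3.7] turn -0.1
```

View pics/a1.png

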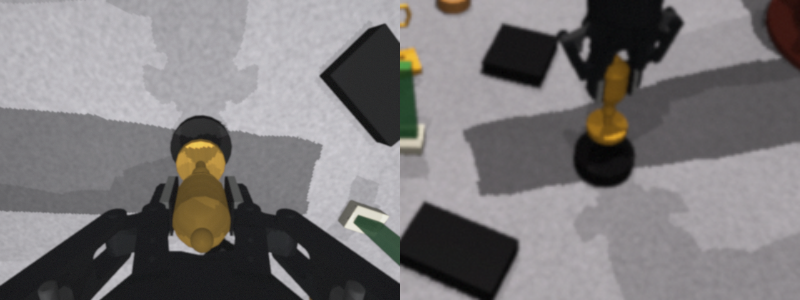

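```bash
cat > rel.py <<'E'
# compare held foot with plinth in the wrist view, tool-yaw axes about reported TCP. args: zfoottop
import sys
from h import *
from rig import cams,arm
from go import yaw
from scipy.optimize import least_squares
def look(C,p,d,o):
    a=np.radians(yaw(o));R=np.array([[np.cos(a),np.sin(a),0],[np.sin(a),-np.cos(a),0],[0,0,-1]])
    f=lambda m:(cloud(C,d,m)-o["ee_pos"])@R.T+[0,0,0]
    g=f(gold(p));b=f(p.max(2)<75)
    zt=o["ee_pos"][2]
    b=b[(abs(b[:,2]-(zt-24))<6)&(np.hypot(b[:,0],b[:,1])<100)]
    return g,b,zt
def circ(q,r):
    h=cv2.convexHull(q[:,:2].astype(np.float32))[:,0]
    h=h[h[:,0]>np.percentile(h[:,0],40)] if len(h)>8 else h
    s=least_squares(lambda c:np.hypot(h[:,0]-c[0],h[:,1]-c[1])-r,[h[:,0].max()-r,h[:,1].mean()],loss="soft_l1")
    return s.x,np.abs(s.fun).mean()
if __name__=="__main__":
    zf,rf,rp=map(float,sys.argv[1:])
    o=arm.get_obs();C=cams.get_calibration("wrist");p,d=cams.read_camera("wrist")
    g,b,zt=look(C,p,d,o);g=g[(abs(g[:,2]-(zt-zf))<7)&(np.hypot(g[:,0],g[:,1])<65)]
    print("foot",len(g),circ(g,rf),"x",g[:,0].max(),"y",np.percentile(g[:,1],[1,99]))
    print("plinth",len(b),circ(b,rp),"x",np.percentile(b[:,0],99.5),"y",np.percentile(b[:,1],[.5,99.5]))
E
python3 rel.py 72 24 36
```

```text
foot 3356 (array([-4.1, -0.2]), np.float64(0.2044170129641884)) x 20.04242458832811 y [-22.   21.8]
plinth 3646 (array([-1.7, -0.7]), np.float64(0.18188438202189663)) x 33.980261420195205 y [-34.7  33.7]
```

>>> jog_arm:
  moves:
    - [0.2,0,0.8,0]
    - [0.2,0,1.6,0]
    - [0.2,0,2.2,0]
    - [0.2,0,2.7,0]
    - [0.2,0,3,0]
    - [0.2,0,3.2,0]
    - [0.2,0,3.4,0]
    - [0.2,0,3.5,0]
    - [0.2,0,3.6,0]
    - [0.2,0,3.6,0]

```text
time_s: 12.2
ee_pos: [357.1, 278.3, 53.9]
orientation: [0.0, 0.538, 0.843, 0.0]
contact_force: [-2.1, -1.3, 4.6]
gripper_width: 32.5
grip_force: 60.5
```

```bash
python3 go.py 357.7 277.5 53 115;python3 rel.py 35 24 36; python3 -c "
from rig import arm;print(arm.get_obs()['contact_force'])"
```

```text
t 12.2 pos [357.1 278.3  53.9] yaw 114.9 q [ 0.4 -0.3 -0.6  1.3 -0.   1.5]
shift cm [-0.1  0.   0.1] turn -0.1
foot 3440 (array([-4. , -0.2]), np.float64(0.12913479206725267)) x 20.09181806157401 y [-22.5  21.9]
plinth 3896 (array([-3.7, -0.3]), np.float64(0.10699976402246382)) x 31.95592197002388 y [-34.4  34.5]
[-2.45303106 -1.95981249  4.86666312]
```

>>> jog_arm:
  moves:
    - [0,0,0,0]
    - [0,0,0,0]
    - [0,0,0,0]
    - [0,0,0,0]
    - [0,0,-0.5,0]
    - [0,0,-1.5,0]
    - [0,0,-3.5,0]
    - [0,0,-6.5,0]
    - [0,0,-10,0]
    - [0,0,-14,0]
  gripper: 5.2

```text
time_s: 13.5
ee_pos: [356.8, 278.2, 195.0]
orientation: [0.0, 0.538, 0.843, 0.0]
contact_force: [0.2, -0.3, 0.5]
gripper_width: 51.9
grip_force: 0.0
```

```bash
python3 go.py 653.6 152.8 200 206.7; python3 rel.py 35 24 36
```

```text
t 13.5 pos [356.8 278.2 195. ] yaw 114.9 q [ 0.4 -0.3 -0.3  1.6 -0.   1.5]
shift cm [-23.9  21.6  -0.5] turn -91.8
foot 964 (array([-4.3, -0.2]), np.float64(0.08254317011460692)) x 19.819065089881217 y [-22.9  22.6]
plinth 1473 (array([-4. ,  0.4]), np.float64(0.29289818938243867)) x 31.90378318678844 y [-34.6  34.6]
```

>>> jog_arm:
  moves:
    - [-2,1.8,0,-8]
    - [-5,4.5,0,-18]
    - [-8,7.2,0,-28]
    - [-11,9.9,0,-38]
    - [-14,12.6,0,-48]
    - [-17,15.4,0,-58]
    - [-20,18.1,0,-68]
    - [-22.5,20.4,0,-78]
    - [-23.9,21.6,0,-88]
    - [-23.9,21.6,0,-91.8]
  gripper: 6.0

```text
time_s: 14.8
ee_pos: [654.7, 151.5, 193.2]
orientation: [-0.0, -0.232, 0.973, -0.0]
contact_force: [-0.3, -0.4, -0.4]
gripper_width: 60.6
grip_force: 0.0
```

```bash
python3 go.py 653.6 152.8 43 206.7; python3 tool.py; python3 - <<'E'
from h import *
from rig import cams,arm
C=cams.get_calibration("wrist");p,d=cams.read_camera("wrist")
cv2.imwrite("pics/w5.png",p[:,:,::-1])
Q=cloud(C,d,gold(p))
q=Q[(Q[:,2]>5)&(Q[:,2]<17)&(np.hypot(*(Q[:,:2]-[653,153]).T)<65)][:,:2].astype(np.float32);print(cv2.minAreaRect(q))
q=Q[(Q[:,2]>110)&(Q[:,2]<150)&(np.hypot(*(Q[:,:2]-[653,153]).T)<65)];print(np.median(q,0),q.max(0),q.min(0))
E
```

```text
t 14.8 pos [654.7 151.5 193.2] yaw -153.1 q [ 0.   0.3  0.3  1.6 -0.  -0.4]
shift cm [ 0.   0.2 15. ] turn 0.2
grip 60.575580192112994 0.0 yaw -153.14718627903707 [654.7 151.5 193.2] F [-0.3 -0.4 -0.4]
45 42 x [-4.   2.4] y [-3.2  3.2]
60 1314 x [-15.4  13.8] y [-14.9  14.3]
75 751 x [-36.4  37.4] y [-16.4  17.1]
90 148 x [ 9.9 41.1] y [-14.9  14.6]
105 85 x [ 8.5 17.3] y [-15.8  15.7]
((637.172607421875, 143.59666442871094), (49.55982208251953, 41.19541549682617), 26.52103042602539)
[652.  150.1 121. ] [687.7 169.  134.8] [627.8 133.7 110. ]
```

View pics/w5.png

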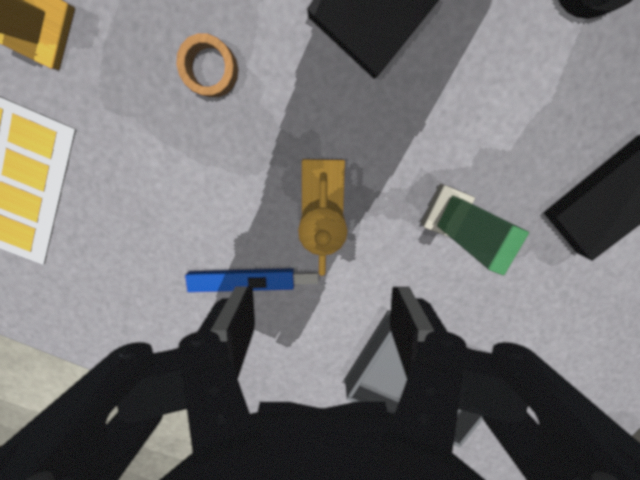

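>>> jog_arm:
  moves:
    - [0,0.1,2,0]
    - [0,0.1,4,0]
    - [0,0.1,6,0]
    - [0,0.1,8,0]
    - [0,0.1,10,0]
    - [0,0.1,12,0]
    - [0,0.1,13.5,0]
    - [0,0.1,14.5,0]
    - [0,0.1,15.3,0]
    - [0,0.1,15.3,0]

```text
time_s: 16.15
ee_pos: [652.9, 153.3, 40.0]
orientation: [-0.0, -0.231, 0.973, 0.0]
contact_force: [-0.8, 0.1, -0.1]
gripper_width: 59.7
grip_force: 0.0
```

>>> jog_arm:
  moves:
    - [0,0,0,0]
    - [0,0,0,0]
    - [0,0,0,0]
    - [0,0,0,0]
    - [0,0,0,0]
    - [0,0,0,0]
    - [0,0,0,0]
    - [0,0,-0.2,0]
    - [0,0,-0.6,0]
    - [0,0,-1,0]
  gripper: 3.0
  squeeze: 70

```text
time_s: 17.4
ee_pos: [652.5, 153.5, 49.9]
orientation: [-0.001, -0.231, 0.973, 0.0]
contact_force: [-1.3, -0.1, -4.2]
gripper_width: 36.8
grip_force: 70.2
```

```bash
python3 go.py 512 418.3 230 161.4; python3 tool.py
```

```text
t 17.4 pos [652.5 153.5  49.9] yaw -153.3 q [ 0.   0.3  0.1  1.3  0.  -0.4]
shift cm [  0.7  30.  -18. ] turn 45.3
grip 36.78110801511808 70.16592264175415 yaw -153.27991685840624 [652.5 153.5  49.9] F [-1.3 -0.1 -4.2]
-90 6378 x [-12.1  15.2] y [-16.9  14.9]
-75 3589 x [-4.2 37.8] y [-18.4  17.2]
-60 1306 x [ 7.2 40.9] y [-17.3  15.4]
-45 482 x [ 8.9 17.3] y [-15.7  14.4]
-15 144 x [1.9 8.6] y [-11.4   8.4]
0 45 x [1.2 8.7] y [-12.1   9. ]
15 4214 x [-13.2  43.8] y [-22.2  19.2]
30 1028 x [-14.3  44.7] y [-22.1  19.7]
```

>>> jog_arm:
  moves:
    - [0,0,-2,0]
    - [0,0,-5,0]
    - [0,0,-8,0]
    - [0,0,-11,0]
    - [0,0,-14,0]
    - [0,0,-16,0]
    - [0,1,-16,2]
    - [0.1,3,-16,6]
    - [0.2,6,-16,12]
    - [0.2,9,-16,18]

```text
time_s: 18.7
ee_pos: [610.6, 233.5, 212.0]
orientation: [0.001, -0.074, 0.997, 0.0]
contact_force: [-0.1, -0.2, -3.8]
gripper_width: 36.4
grip_force: 70.5
```

```bash
python3 go.py 512 418.3 210 161.4
```

```text
t 18.7 pos [610.6 233.5 212. ] yaw -171.5 q [ 0.2  0.3  0.3  1.6 -0.   0. ]
shift cm [ 7.  19.7  0.2] turn 27.1
```

Carry on, then come down 9 cm over the plinth.

>>> jog_arm:
  moves:
    - [1.4,4,0,5]
    - [2.8,8,0,11]
    - [4.2,12,0,17]
    - [5.6,16,0,23]
    - [7,19.7,0,27.1]
    - [7,19.7,2.5,27.1]
    - [7,19.7,5,27.1]
    - [7,19.7,7.5,27.1]
    - [7,19.7,10,27.1]
    - [7,19.7,10,27.1]

```text
time_s: 19.95
ee_pos: [510.7, 416.4, 109.4]
orientation: [-0.001, 0.16, 0.987, -0.001]
contact_force: [0.5, -0.7, -3.6]
gripper_width: 36.7
grip_force: 70.8
```

```bash
cat > relq.py <<'E'
# rectangles: held/standing foot vs plinth in wrist view, tool axes. arg: zfoottop
import sys
from rel import *
o=arm.get_obs();C=cams.get_calibration("wrist");p,d=cams.read_camera("wrist")
if len(sys.argv)>2: cv2.imwrite(sys.argv[2],p[:,:,::-1])
g,b,zt=look(C,p,d,o);zf=float(sys.argv[1])
g=g[(abs(g[:,2]-(zt-zf))<7)&(np.hypot(g[:,0],g[:,1])<65)]
for n,q in(("foot",g),("plinth",b)):
    q=q[:,:2].astype(np.float32)
    print(n,len(q),cv2.minAreaRect(q),"x",np.percentile(q[:,0],[.5,99.5]),"y",np.percentile(q[:,1],[.5,99.5]))
    for nm,i,j in(("+x",0,1),("-y",1,0),("+y",1,0)):   # edge lines by extremes in bins
        s=-1 if nm[0]=="-" else 1
        lo,hi=np.percentile(q[:,j],[10,90]);e=[]
        for k in np.arange(lo,hi,2):
            w=q[abs(q[:,j]-k)<1]
            if len(w)>3:e.append((k,s*np.percentile(s*w[:,i],98)))
        if len(e)<4: continue
        e=np.array(e);m=np.median(e[:,1]);f=np.polyfit(*e[abs(e[:,1]-m)<8].T,1)
        print("  ",nm,"slope rad",round(f[0],3),"at0",round(f[1],1))
E
python3 relq.py 83; python3 go.py 512 418.3 66 161.4
```

```text
foot 5434 ((12.597091674804688, -0.8430652618408203), (63.84563064575195, 43.76152038574219), 0.10974759608507156) x [-15.5  44.3] y [-22.4  20.7]
   +x slope rad -0.004 at0 43.9
   -y slope rad 0.006 at0 -21.8
   +y slope rad 0.0 at0 20.0
plinth 3501 ((-0.44052886962890625, 3.3676490783691406), (66.79752349853516, 114.39791870117188), 89.49156951904297) x [-50.   56.5] y [-29.4  36.4]
   +x slope rad -0.019 at0 56.4
   -y slope rad 0.016 at0 28.1
   +y slope rad -0.018 at0 36.1
t 20.0 pos [511.6 416.8 111. ] yaw 161.6 q [ 0.5  0.3  0.1  1.4 -0.   0.8]
shift cm [0.  0.1 4.5] turn 0.2
```

>>> jog_arm:
  moves:
    - [0.1,0.2,0.8,0]
    - [0.1,0.4,1.6,0]
    - [0.1,0.4,2.4,0]
    - [0.1,0.4,3.1,0]
    - [0.1,0.4,3.6,0]
    - [0.1,0.4,4,0]
    - [0.1,0.4,4.2,0]
    - [0.1,0.4,4.4,0]
    - [0.1,0.4,4.5,0]
    - [0.1,0.4,4.5,0]

```text
time_s: 21.25
ee_pos: [512.3, 421.1, 65.5]
orientation: [0.0, 0.16, 0.987, 0.0]
contact_force: [-1.0, -0.3, -3.4]
gripper_width: 37.0
grip_force: 71.2
```

```bash
python3 relq.py 37; python3 go.py 512 418.3 66 161.4
```

```text
foot 5483 ((12.450759887695312, -0.9254550933837891), (63.94877243041992, 44.00197982788086), 0.4890151619911194) x [-16.1  44.3] y [-22.5  20.8]
   +x slope rad -0.014 at0 43.9
   -y slope rad 0.013 at0 -22.0
   +y slope rad -0.0 at0 20.2
plinth 5397 ((10.693622589111328, -1.61236572265625), (67.43415069580078, 92.51380920410156), 89.89090728759766) x [-29.5  56.7] y [-35.1  31.3]
   +x slope rad 0.005 at0 56.4
   -y slope rad 0.011 at0 -34.8
   +y slope rad -0.015 at0 31.1
t 21.3 pos [512.3 421.1  65.5] yaw 161.6 q [ 0.5  0.3  0.1  1.4 -0.   0.8]
shift cm [-0.1 -0.3 -0.1] turn 0.2
```

>>> jog_arm:
  moves:
    - [0,-0.1,0.05,0]
    - [0,-0.1,0.1,0]
    - [0,-0.1,0.15,0]
    - [0,-0.1,0.15,0]
    - [0,-0.1,0.2,0]
    - [0,-0.1,0.2,0]
    - [0,-0.1,0.2,0]
    - [0,-0.1,0.2,0]
    - [0,-0.1,0.2,0]
    - [0,-0.1,0.2,0]

```text
time_s: 22.55
ee_pos: [512.3, 420.5, 65.3]
orientation: [0.001, 0.16, 0.987, 0.001]
contact_force: [-4.2, -1.4, 9.2]
gripper_width: 36.7
grip_force: 72.0
```

>>> jog_arm:
  moves:
    - [0,0,0,0]
    - [0,0,0,0]
    - [0,0,0,0]
    - [0,0,0,0]
    - [0,0,-0.5,0]
    - [0,0,-1.5,0]
    - [0,0,-3.5,0]
    - [0,0,-6.5,0]
    - [0,0,-10,0]
    - [0,0,-14,0]
  gripper: 6.0

```text
time_s: 23.8
ee_pos: [511.8, 420.1, 205.9]
orientation: [0.0, 0.16, 0.987, 0.0]
contact_force: [0.6, 0.7, -0.6]
gripper_width: 59.8
grip_force: 0.0
```

```bash
python3 go.py 625.2 -160.4 205 91; python3 relq.py 37
```

```text
t 23.8 pos [511.8 420.1 205.9] yaw 161.6 q [ 0.5  0.3  0.3  1.6 -0.   0.8]
shift cm [-29.1 -51.5   0.1] turn 70.6
foot 1777 ((16.650611877441406, -0.4908332824707031), (43.78572082519531, 55.10275650024414), 89.81647491455078) x [-7.4 44.1] y [-22.2  21.2]
   +x slope rad -0.016 at0 43.4
   -y slope rad -0.001 at0 -21.2
   +y slope rad -0.008 at0 20.6
plinth 2388 ((-1.6087417602539062, -0.8987655639648438), (67.65353393554688, 115.37708282470703), 89.75924682617188) x [-58.4  55.9] y [-34.5  32.6]
   +x slope rad 0.002 at0 55.5
   -y slope rad 0.018 at0 -33.8
   +y slope rad -0.01 at0 31.9
```

>>> jog_arm:
  moves:
    - [-1.5,-2.6,0,5]
    - [-4,-7,0,12]
    - [-6.6,-11.8,0,19]
    - [-9.3,-16.5,0,26]
    - [-12,-21.2,0,33]
    - [-14.7,-26,0,40]
    - [-17.4,-30.8,0,47]
    - [-20.1,-35.6,0,54]
    - [-22.8,-40.4,0,60]
    - [-25,-44.3,0,66]

```text
time_s: 25.1
ee_pos: [609.8, -81.4, 205.0]
orientation: [0.001, 0.673, 0.739, 0.0]
contact_force: [-0.3, -0.0, -0.0]
gripper_width: 60.2
grip_force: 0.0
```

```bash
python3 go.py 625.2 -160.4 205 91
```

```text
t 25.1 pos [609.8 -81.4 205. ] yaw 95.4 q [-0.3  0.1  0.2  1.6 -0.   1.1]
shift cm [-8.   0.8 -0. ] turn 4.4
```

>>> jog_arm:
  moves:
    - [-3,0.3,0,2]
    - [-6,0.6,0,4.4]
    - [-8,0.8,0,4.4]
    - [-8,0.8,1,4.4]
    - [-8,0.8,1,4.4]
    - [-8,0.8,1,4.4]
    - [-8,0.8,1,4.4]
    - [-8,0.8,1,4.4]
    - [-8,0.8,1,4.4]
    - [-8,0.8,1,4.4]

```text
time_s: 26.35
ee_pos: [625.2, -157.9, 193.5]
orientation: [0.0, 0.7, 0.715, 0.0]
contact_force: [0.0, 0.4, -0.1]
gripper_width: 59.8
grip_force: 0.0
```

```bash
python3 go.py 625.2 -160.4 42 91;python3 tool.py; python3 relq.py 12 pics/w6.png; python3 - <<'E'
from h import *
from rig import cams,arm
C=cams.get_calibration("wrist");p,d=cams.read_camera("wrist")
Q=cloud(C,d,gold(p));Q=Q[np.hypot(*(Q[:,:2]-[625,-160]).T)<65]
for lo,hi in((106,115),(115,150)):
    q=Q[(Q[:,2]>lo)&(Q[:,2]<hi)][:,:2].astype(np.float32);print(len(q),cv2.minAreaRect(q))
E
```

```text
t 26.4 pos [ 625.2 -157.9  193.5] yaw 91.2 q [-0.5  0.2  0.2  1.6 -0.   1.1]
shift cm [-0.2 -0.  15.2] turn 0.2
grip 59.84113713577754 0.0 yaw 91.2134579429848 [ 625.2 -157.9  193.5] F [ 0.   0.4 -0.1]
-90 37 x [ 6.4 12.5] y [41.2 53.6]
-75 30 x [-11.4   7.4] y [30.7 44.8]
45 175 x [-9.6  2. ] y [-3.9  7.4]
60 734 x [-13.1   8.2] y [-10.6  13.5]
75 544 x [-17.3  10.7] y [-13.6  15.6]
90 159 x [ 9.9 10.9] y [-13.1  15.6]
105 134 x [10.1 11. ] y [-13.   15.5]
foot 1587 ((-3.660848617553711, 1.7456817626953125), (57.974605560302734, 57.3330192565918), 0.04446906968951225) x [-31.5  25.2] y [-26.7  30.2]
   +x slope rad -0.004 at0 24.9
   -y slope rad 0.015 at0 -25.9
   +y slope rad -0.019 at0 29.5
517 ((626.4752197265625, -161.65541076660156), (29.872085571289062, 29.29719352722168), 0.5148676037788391)
914 ((626.6224365234375, -160.59425354003906), (24.32765007019043, 22.09196662902832), 1.554113745689392)Traceback (most recent call last):
  File "relq.py", line 10, in <module>
    print(n,len(q),cv2.minAreaRect(q),"x",np.percentile(q[:,0],[.5,99.5]),"y",np.percentile(q[:,1],[.5,99.5]))
                                          ~~~~~~~~~~~~~^^^^^^^^^^^^^^^^^^
    return _quantile_unchecked(
        a, q, axis, out, overwrite_input, method, keepdims, weights)
    return _ureduce(a,
                    func=_quantile_ureduce_func,
    ...<5 lines>...
                    overwrite_input=overwrite_input,
                    method=method)
    r = func(a, **kwargs)
    result = _quantile(arr,
                       quantiles=q,
    ...<2 lines>...
                       out=out,
                       weights=wgt)
    slices_having_nans = np.isnan(arr[-1, ...])
                                  ~~~^^^^^^^^^
IndexError: index -1 is out of bounds for axis 0 with size 0
```

View pics/w6.png

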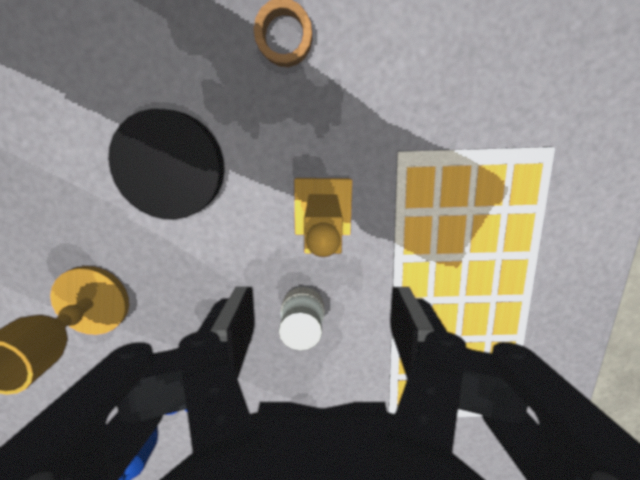

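>>> jog_arm:
  moves:
    - [-0.3,0.1,2,0]
    - [-0.3,0.1,4,0]
    - [-0.3,0.1,6,0]
    - [-0.3,0.1,8,0]
    - [-0.3,0.1,10,0]
    - [-0.3,0.1,12,0]
    - [-0.3,0.1,13.5,0]
    - [-0.3,0.1,14.5,0]
    - [-0.3,0.1,15.3,0]
    - [-0.3,0.1,15.3,0]

```text
time_s: 27.75
ee_pos: [626.1, -160.8, 40.0]
orientation: [-0.0, 0.7, 0.715, -0.0]
contact_force: [0.4, -0.0, 0.3]
gripper_width: 60.0
grip_force: 0.0
```

>>> jog_arm:
  moves:
    - [0,0,0,0]
    - [0,0,0,0]
    - [0,0,0,0]
    - [0,0,0,0]
    - [0,0,0,0]
    - [0,0,0,0]
    - [0,0,0,0]
    - [0,0,-0.2,0]
    - [0,0,-0.6,0]
    - [0,0,-1,0]
  gripper: 2.2
  squeeze: 80

```text
time_s: 29.0
ee_pos: [626.0, -160.8, 50.2]
orientation: [-0.0, 0.7, 0.715, -0.0]
contact_force: [-0.1, 0.3, -2.8]
gripper_width: 28.9
grip_force: 78.9
```

```bash
python3 go.py 474 111 210 77.3; python3 tool.py
```

```text
t 29.0 pos [ 626.  -160.8   50.2] yaw 91.2 q [-0.5  0.3  0.   1.3 -0.   1.1]
shift cm [ 27.5 -14.6 -16. ] turn 13.9
grip 28.903330386987854 78.9043128490448 yaw 91.21251279300951 [ 626.  -160.8   50.2] F [-0.1  0.3 -2.8]
-90 3118 x [-3.4 11.7] y [-10.8  45.3]
-75 3511 x [-4.9 14.1] y [-13.5  15.6]
-60 1321 x [12.7 14.2] y [-13.2  15.2]
-45 991 x [12.9 14.2] y [-13.6  15.2]
-30 737 x [13.  14.1] y [-13.8  15. ]
-15 571 x [13.  14.1] y [-13.9  14.9]
0 467 x [13.  14.1] y [-14.   14.9]
15 3481 x [-17.   28.2] y [-28.1  29. ]
30 970 x [-18.5  29. ] y [-27.8  29.5]
```

>>> jog_arm:
  moves:
    - [0,0,-2,0]
    - [0,0,-5,0]
    - [0,0,-8,0]
    - [0,0,-11,0]
    - [1.5,-0.8,-12,1]
    - [4.5,-2.4,-12,3]
    - [8,-4.2,-12,5]
    - [12,-6.4,-12,7]
    - [16,-8.5,-12,9]
    - [20,-10.6,-12,11]

```text
time_s: 30.3
ee_pos: [514.1, 38.8, 169.9]
orientation: [-0.0, 0.765, 0.644, -0.0]
contact_force: [0.1, 0.2, -3.1]
gripper_width: 29.2
grip_force: 79.9
```

```bash
python3 go.py 474 111 105 77.3
```

```text
t 30.3 pos [514.1  38.8 169.9] yaw 80.1 q [-0.2 -0.2 -0.2  1.5  0.   1.6]
shift cm [ 6.4 -5.2  6.5] turn 2.8
```

>>> jog_arm:
  moves:
    - [2,-1.6,0,1]
    - [4,-3.3,0,2]
    - [6,-4.9,0,2.8]
    - [6.4,-5.2,1,2.8]
    - [6.4,-5.2,2.5,2.8]
    - [6.4,-5.2,4,2.8]
    - [6.4,-5.2,5.5,2.8]
    - [6.4,-5.2,6.5,2.8]
    - [6.4,-5.2,6.5,2.8]
    - [6.4,-5.2,6.5,2.8]

```text
time_s: 31.55
ee_pos: [476.0, 108.6, 105.9]
orientation: [0.0, 0.78, 0.625, 0.0]
contact_force: [-0.2, 0.1, -2.9]
gripper_width: 29.3
grip_force: 79.8
```

```bash
python3 relq.py 77; python3 go.py 474 111 65 77.3
```

```text
foot 4508 ((5.355009078979492, 0.3840446472167969), (47.932861328125, 60.06531524658203), 0.2316635251045227) x [-17.7  29.2] y [-29.2  30. ]
   +x slope rad -0.006 at0 29.0
   -y slope rad 0.037 at0 -28.8
   +y slope rad -0.034 at0 29.6
plinth 4242 ((2.1076011657714844, -1.1884422302246094), (83.12157440185547, 83.46585845947266), 0.08047715574502945) x [-36.   43.6] y [-42.5  40.1]
   +x slope rad 0.001 at0 43.3
   -y slope rad 0.058 at0 -42.9
   +y slope rad -0.061 at0 40.4
t 31.6 pos [476.1 108.6 106. ] yaw 77.4 q [-0.  -0.2 -0.4  1.4 -0.   1.8]
shift cm [ 0.2 -0.3  4.1] turn 0.1
```

>>> jog_arm:
  moves:
    - [0.2,-0.15,0.8,0]
    - [0.2,-0.15,1.6,0]
    - [0.2,-0.15,2.4,0]
    - [0.2,-0.15,3,0]
    - [0.2,-0.15,3.4,0]
    - [0.2,-0.15,3.7,0]
    - [0.2,-0.15,3.9,0]
    - [0.2,-0.15,4,0]
    - [0.2,-0.15,4.1,0]
    - [0.2,-0.15,4.1,0]

```text
time_s: 32.85
ee_pos: [474.7, 111.0, 65.2]
orientation: [0.0, 0.78, 0.625, 0.0]
contact_force: [-4.8, 1.4, 5.4]
gripper_width: 29.2
grip_force: 80.9
```

```bash
python3 relq.py 37; python3 go.py 474 111 65 77.3
```

```text
foot 4489 ((5.293157577514648, 0.3992595672607422), (47.9572868347168, 59.821495056152344), 0.45214027166366577) x [-17.7  29.1] y [-29.2  30. ]
   +x slope rad -0.006 at0 28.9
   -y slope rad 0.041 at0 -28.9
   +y slope rad -0.031 at0 29.5
plinth 5249 ((4.281490325927734, 0.5995597839355469), (74.55792236328125, 83.4862060546875), 0.1120775043964386) x [-31.5  41.4] y [-40.7  41.8]
   +x slope rad -0.002 at0 41.2
   -y slope rad 0.02 at0 -40.4
   +y slope rad -0.013 at0 41.4
t 32.9 pos [474.8 111.   65.2] yaw 77.4 q [-0.  -0.2 -0.5  1.3 -0.   1.8]
shift cm [-0.  -0.1  0. ] turn 0.1
```

Column is down (contact) and centred. Release, rise, then on to the goblet.

>>> jog_arm:
  moves:
    - [0,0,0,0]
    - [0,0,0,0]
    - [0,0,0,0]
    - [0,0,0,0]
    - [0,0,-0.5,0]
    - [0,0,-1.5,0]
    - [0,0,-3.5,0]
    - [0,0,-6.5,0]
    - [0,0,-10,0]
    - [0,0,-14,0]
  gripper: 6.0

```text
time_s: 34.15
ee_pos: [474.5, 111.0, 206.8]
orientation: [0.0, 0.78, 0.625, 0.0]
contact_force: [0.2, -0.9, -0.7]
gripper_width: 60.3
grip_force: 0.0
```

```bash
python3 relq.py 37; python3 go.py 360.5 -274.5 205 77.3
```

```text
foot 1877 ((-0.5760440826416016, 0.4386615753173828), (59.91485595703125, 60.00019836425781), 0.34441742300987244) x [-30.2  29.3] y [-29.2  30.2]
   +x slope rad -0.004 at0 28.8
   -y slope rad 0.036 at0 -28.7
   +y slope rad -0.018 at0 29.5
plinth 2352 ((-0.2791748046875, 0.24438858032226562), (83.46075439453125, 84.03202056884766), 0.12791292369365692) x [-41.5  41.4] y [-41.4  42.1]
   +x slope rad -0.002 at0 41.0
   -y slope rad 0.014 at0 -40.7
   +y slope rad -0.01 at0 41.4
t 34.2 pos [476.5 110.9 212.5] yaw 77.4 q [-0.  -0.2 -0.2  1.6 -0.   1.8]
shift cm [-40.1  -2.9   0.8] turn 0.1
```

>>> jog_arm:
  moves:
    - [-2,-0.1,0,0]
    - [-6,-0.4,0.4,0]
    - [-11,-0.8,0.8,0]
    - [-16,-1.2,0.8,0]
    - [-21,-1.6,0.8,0]
    - [-26,-1.9,0.8,0]
    - [-31,-2.3,0.8,0]
    - [-35.5,-2.6,0.8,0]
    - [-39,-2.8,0.8,0]
    - [-40.1,-2.9,0.8,0]
  gripper: 7.8

```text
time_s: 35.45
ee_pos: [358.4, -275.7, 197.4]
orientation: [0.001, 0.781, 0.624, -0.0]
contact_force: [-0.1, 0.8, -0.3]
gripper_width: 77.7
grip_force: 0.0
```

```bash
python3 go.py 360.5 -274.5 51 77.3; python3 tool.py; python3 - <<'E'
from h import *
from rig import cams,arm
C=cams.get_calibration("wrist");p,d=cams.read_camera("wrist")
Q=cloud(C,d,gold(p));Q=Q[np.hypot(*(Q[:,:2]-[360,-274]).T)<65]
for lo,hi in((3,18),(119,135)):
    q=Q[(Q[:,2]>lo)&(Q[:,2]<hi)][:,:2].astype(np.float32);print(lo,len(q),cv2.minEnclosingCircle(q))
E
```

```text
t 35.5 pos [ 358.4 -275.7  197.4] yaw 77.3 q [-0.9 -0.3 -0.3  1.6 -0.   0.8]
shift cm [ 0.2  0.2 14.6] turn -0.0
grip 77.73686239262649 0.0 yaw 77.27517426448595 [ 358.4 -275.7  197.4] F [-0.1  0.8 -0.3]
60 981 x [-27.6  24.3] y [-21.2  28. ]
75 690 x [-25.2  24.6] y [-19.8  26. ]
90 580 x [-25.1  24.6] y [-20.  26.]
105 780 x [-24.8  24.5] y [-19.3  25.6]
3 2181 ((361.6665344238281, -277.2083435058594), 40.69593048095703)
119 1077 ((361.1880798339844, -277.5113525390625), 26.418237686157227)
```

>>> jog_arm:
  moves:
    - [0,0.3,2,0]
    - [0,0.3,4,0]
    - [0,0.3,6,0]
    - [0,0.3,8,0]
    - [0,0.3,10,0]
    - [0,0.3,12,0]
    - [0,0.3,13.5,0]
    - [0,0.3,14.3,0]
    - [0,0.3,14.9,0]
    - [0,0.3,14.9,0]

```text
time_s: 36.8
ee_pos: [361.9, -274.8, 47.4]
orientation: [0.0, 0.78, 0.625, -0.0]
contact_force: [-0.3, 0.4, 0.7]
gripper_width: 78.2
grip_force: 0.0
```

>>> jog_arm:
  moves:
    - [0,0,0,0]
    - [0,0,0,0]
    - [0,0,0,0]
    - [0,0,0,0]
    - [0,0,0,0]
    - [0,0,0,0]
    - [0,0,0,0]
    - [0,0,-0.2,0]
    - [0,0,-0.6,0]
    - [0,0,-1,0]
  gripper: 4.5
  squeeze: 70

```text
time_s: 38.05
ee_pos: [361.8, -274.6, 57.5]
orientation: [-0.0, 0.78, 0.625, 0.0]
contact_force: [-0.4, -0.6, -2.9]
gripper_width: 51.9
grip_force: 73.2
```

```bash
python3 go.py 469.2 -119.6 115 77.3; python3 tool.py
```

```text
t 38.0 pos [ 361.8 -274.6   57.5] yaw 77.4 q [-0.9 -0.3 -0.6  1.3  0.   0.8]
shift cm [17.5  7.1 -5.8] turn 0.1
grip 51.89186346063185 73.21554706808683 yaw 77.41382062223619 [ 361.8 -274.6   57.5] F [-0.4 -0.6 -2.9]
-90 3279 x [-15.2  23.1] y [-24.1  26.2]
-75 5357 x [-26.8  23.3] y [-22.1  24.1]
-60 4801 x [-26.9  23.2] y [-21.9  23.6]
-45 3360 x [-26.7  23.1] y [-20.6  22.3]
-30 1572 x [-22.5 -11.7] y [-15.1  16.4]
0 112 x [4.8 7.7] y [-6.8  7.2]
15 63 x [0.  3.8] y [-5.8  6. ]
30 7812 x [-18.2  36.9] y [-38.1  39. ]
```

>>> jog_arm:
  moves:
    - [0,0,-2,0]
    - [0,0,-4,0]
    - [0,0,-6,0]
    - [2,0.8,-6,0]
    - [5,2,-6,0]
    - [8.5,3.5,-6,0]
    - [12,4.9,-6,0]
    - [15,6.1,-6,0]
    - [17.3,7,-6,0]
    - [17.5,7.1,-6,0]

```text
time_s: 39.35
ee_pos: [469.8, -118.3, 117.7]
orientation: [-0.0, 0.78, 0.626, 0.0]
contact_force: [0.0, -1.0, -2.9]
gripper_width: 52.0
grip_force: 74.2
```

```bash
python3 go.py 469.2 -119.6 72.5 77.3; python3 rel.py 81 42 54
```

```text
t 39.4 pos [ 469.8 -118.3  117.7] yaw 77.5 q [-0.5 -0.2 -0.4  1.4  0.   1.3]
shift cm [-0.1 -0.   4.5] turn 0.2
foot 7944 (array([-3.6,  0. ]), np.float64(0.11466973736690789)) x 38.45549190282796 y [-38.  39.]
plinth 3453 (array([-3.8,  0.9]), np.float64(0.15788755957577405)) x 49.84586275592757 y [-49.5  53.1]
```

>>> jog_arm:
  moves:
    - [0,0.1,0.9,0]
    - [0,0.1,1.8,0]
    - [0,0.1,2.6,0]
    - [0,0.1,3.2,0]
    - [0,0.1,3.7,0]
    - [0,0.1,4,0]
    - [0,0.1,4.2,0]
    - [0,0.1,4.4,0]
    - [0,0.1,4.5,0]
    - [0,0.1,4.5,0]

```text
time_s: 40.65
ee_pos: [470.3, -119.6, 72.5]
orientation: [0.0, 0.78, 0.625, 0.0]
contact_force: [-0.8, 0.4, -2.6]
gripper_width: 51.7
grip_force: 74.4
```

```bash
python3 rel.py 36 42 54;python3 go.py 469.2 -119.6 72.5 77.3
```

```text
foot 7980 (array([-3.6, -0.1]), np.float64(0.109726362432886)) x 38.593112481785234 y [-39.3  39.3]
plinth 4914 (array([-2.7,  0.4]), np.float64(0.2092286787257409)) x 51.05431805628755 y [-50.9  52.4]
t 40.7 pos [ 470.3 -119.6   72.5] yaw 77.4 q [-0.5 -0.2 -0.5  1.4 -0.   1.3]
shift cm [-0.  -0.1 -0. ] turn 0.1
```

Not quite touching; ease down 2 mm more.

>>> jog_arm:
  moves:
    - [0.1,0,0.05,0]
    - [0.1,0,0.1,0]
    - [0.1,0,0.15,0]
    - [0.1,0,0.2,0]
    - [0.1,0,0.2,0]
    - [0.1,0,0.2,0]
    - [0.1,0,0.2,0]
    - [0.1,0,0.2,0]
    - [0.1,0,0.2,0]
    - [0.1,0,0.2,0]

```text
time_s: 41.95
ee_pos: [470.6, -119.1, 72.2]
orientation: [0.001, 0.78, 0.625, -0.0]
contact_force: [-7.8, 1.3, 13.5]
gripper_width: 51.8
grip_force: 75.9
```

>>> jog_arm:
  moves:
    - [0,0,0,0]
    - [0,0,0,0]
    - [0,0,0,0]
    - [0,0,0,0]
    - [0,0,-0.5,0]
    - [0,0,-1.5,0]
    - [0,0,-3.5,0]
    - [0,0,-6.5,0]
    - [0,0,-10,0]
    - [0,0,-14,0]
  gripper: 7.8

```text
time_s: 43.2
ee_pos: [470.4, -118.6, 212.8]
orientation: [0.0, 0.78, 0.625, 0.0]
contact_force: [0.5, -1.0, 0.5]
gripper_width: 77.9
grip_force: 0.0
```

>>> jog_arm:
  moves:
    - [-3,0,-1,0]
    - [-7,0,-2,0]
    - [-11,0,-2,0]
    - [-15,0,-2,0]
    - [-19,0,-2,0]
    - [-22,0,-2,0]
    - [-22,0,-2,0]
    - [-22,0,-2,0]
    - [-22,0,-2,0]
    - [-22,0,-2,0]

```text
time_s: 44.45
ee_pos: [422.8, -332.7, 230.8]
orientation: [0.0, 0.78, 0.626, -0.0]
contact_force: [1.1, -0.3, -0.1]
gripper_width: 78.1
grip_force: 0.0
```

```bash
python3 - <<'E'
from h import *
from rig import cams
I=[]
D={}
for n in("top","side"):
    p,d=cams.read_camera(n);D[n]=(p,d,cams.get_calibration(n));I.append(p[:,:,::-1])
cv2.imwrite("pics/end.png",np.vstack([I[0][140:340,80:480],I[1][130:430,200:600]]))
for n,xy,z in(("gob",(469,-119.5),125),("small",(358.5,275.7),90),("col",(474,111),112),("obl",(512,418),100)):
    for c in D:
        p,d,C=D[c];Q=cloud(C,d,gold(p));Q=Q[np.hypot(*(Q[:,:2]-xy).T)<70]
        q=Q[(Q[:,2]>28)&(Q[:,2]<42)][:,:2].astype(np.float32)
        if len(q)>5: print(n,c,len(q),cv2.minAreaRect(q),cv2.minEnclosingCircle(q)[0],"zmax",Q[:,2].max())
p,d,C=D["top"]
for n,u in(("jar",(433,203)),("glass",(191,207)),("glass top",(179,194))):
    m=np.zeros((480,640),bool);m[u[1]-2:u[1]+3,u[0]-2:u[0]+3]=1
    print(n,np.median(cloud(C,d,m),0))
E
```

```text
gob top 175 ((466.3067626953125, -115.26564025878906), (81.02362060546875, 72.35321807861328), 30.264554977416992) (468.7912292480469, -119.79240417480469) zmax 152.96955640036185
gob side 468 ((467.44085693359375, -118.84432983398438), (80.62134552001953, 80.15782165527344), 3.7397146224975586) (467.2148132324219, -121.73958587646484) zmax 152.25036340990266
small top 20 ((369.19659423828125, 266.8340759277344), (42.297035217285156, 15.470083236694336), 51.20791244506836) (363.167724609375, 271.6800537109375) zmax 145.25181696514937
small side 359 ((357.21319580078125, 275.39825439453125), (47.05597686767578, 46.94279861450195), 73.26502990722656) (359.9238586425781, 272.040283203125) zmax 144.00835544586278
col top 11 ((475.46185302734375, 115.32952117919922), (26.616291046142578, 56.62013244628906), 69.84466552734375) (474.52081298828125, 112.81134033203125) zmax 159.27148381112852
col side 373 ((473.46636962890625, 111.69645690917969), (62.018310546875, 60.43925857543945), 77.42198944091797) (474.3404235839844, 111.35882568359375) zmax 162.02235425174615
obl top 73 ((512.56591796875, 420.6288757324219), (43.479400634765625, 83.84773254394531), 71.24331665039062) (512.0884399414062, 423.08233642578125) zmax 159.7715494984418
obl side 1156 ((512.2384033203125, 418.37664794921875), (45.846031188964844, 92.46002960205078), 70.975341796875) (512.3580322265625, 417.9512939453125) zmax 158.7460400490686
jar [ 601.6 -273.8   59.9]
glass [598.7 267.9  25.7]
glass top [608.3 269.9 133.1]
```

View pics/end.png

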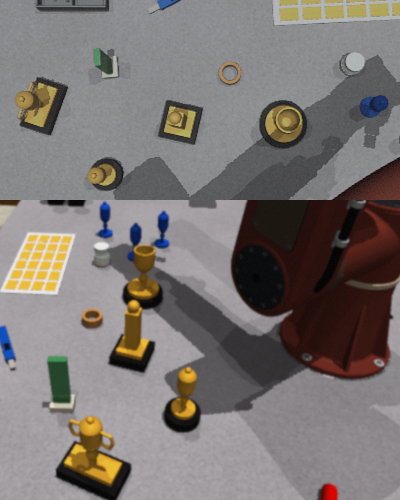

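All four trophies stand centred on their plinths with even black borders (top crop: oblong at (40,105), square at (180,120), large round at (283,123), small round at (105,173)). The jar and glass award have not moved, and the gripper is clear.

```bash
python3 -c "
from rig import ticket
print(ticket.job_done())"
```

```text
the job is handed in; nothing more can be done
None
```

All four trophies are upright and centred on their matching plinths, with the glass award and jar left where they stood, and I handed the job in at about 45 s; it returned no verdict.

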